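Sort the gas-line fittings beside the analyser

TASK

Put away the fittings left over from the gas-line rebuild: both straight unions into the long narrow tray, both tees into the square tray, and the pressure gauge, dial up, into the round dish, each lying flat on its tray's floor and not on top of another or on a wall. Leave the glass vial standing where it is.

Things in the scene. Friction and masses are not known exactly. Their poses are not given: they have to be found in the camera images.
- union_long: Long straight tube union: 76 mm long, three hexagons in line (middle body 30 mm long and 20 mm high; nuts 18 mm long, 22 mm high, 24 mm wide at the ends). Bright steel. Lies flat; its origin is on its axis at mid-height, 11 mm above what it lies on. Origin at the middle of the length, x along the length. The middle body is 22 mm wide across y. About 100 g.
- union_short: Short straight tube union: the same kind, 60 mm long, middle hex body 18 mm long and 22 mm wide across y, end nuts 16 mm long. Bright steel. Lies flat; its origin is on its axis at mid-height, 11 mm above what it lies on. Origin at the middle of the length, x along the length. About 80 g.
- tee_large: Large steel tee, T-shaped from above: a 22 mm cube with three arms, each ending in a nut 22 mm high, 24 mm wide. The run lies along x, 62 mm end to end; the branch points to +y and ends flat at y = 31 mm; the body's back is flat at y = -11 mm (42 mm from back to branch end). Lies flat; origin where the axes cross, 11 mm above what it lies on. About 120 g.
- tee_small: Small tee fitting, the same shape: run 52 mm end to end along x, branch to +y ending flat at y = 26 mm, back of the body flat at y = -11 mm (37 mm from back to branch end). Bright steel. Lies flat; its origin is on its axis at mid-height, 11 mm above what it lies on. Origin where run and branch axes cross. About 90 g.
- gauge: Pressure gauge lying on its back, dial up: black round case 44 mm in diameter and 26 mm high with a white dial and black marks, and a steel stem with a 14 mm hex pointing to +x, at mid-height, its end 46 mm from the case's centre. Origin under the centre of the round case, on its underside, z up through the dial. About 90 g.
- long_tray: Long narrow open tray of grey plastic, fixed to the bench: 84 mm (x) by 188 mm (y) outside, 22 mm high, walls 4 mm, inner floor 4 mm above the bench. Origin at the centre of its underside, y along its length. The three trays may swap places.
- square_tray: Square open tray of grey plastic, fixed to the bench: 158 by 158 mm outside, 22 mm high, walls 4 mm, inner floor 4 mm above the bench. Origin at the centre of its underside, x and y along its sides.
- round_dish: Round open dish of grey plastic, fixed to the bench: 126 mm across the rim, 114 mm across the inner floor, 22 mm high, wall 3 mm, inner floor 4 mm above the bench. Origin at the centre of its underside.
- vial: Amber glass sample vial with a white cap, 28 mm in diameter and 60 mm tall, standing upright among the fittings; not to be moved. Origin at the centre of its underside, z up. A white flat plastic tape spool (50 mm across, 14 mm high) also lies in the same row; it is not part of the job.
Mind the look-alikes: they are no part of the job. Leave any pink or red look-alike of the union_short alone.

How it is judged (in metres and radians):
At the end, for the whole second after the job is handed in: Unions in the long tray (centres within 36 mm across, 75 mm along), tees in the square tray (within 66 mm each way), centres under 21 mm above tray undersides; gauge within 40 mm of the dish centre, underside under 9 mm up, dial up; all flat within 0.15 rad and at rest (x of union_long in the frame of long_tray between -0.036 and 0.036 m and y of union_long in the frame of long_tray between -0.075 and 0.075 m and z of each of union_long, union_short in the frame of long_tray below 0.021 m and angle between the x axis of each of union_long, union_short and the z axis of long_tray, either way round above 1.42 rad and x of union_short in the frame of long_tray between -0.036 and 0.036 m and y of union_short in the frame of long_tray between -0.075 and 0.075 m and x of tee_large in the frame of square_tray between -0.066 and 0.066 m and y of tee_large in the frame of square_tray between -0.066 and 0.066 m and z of each of tee_large, tee_small in the frame of square_tray below 0.021 m and angle between the z axis of each of tee_large, tee_small and the z axis of square_tray, either way round below 0.15 rad and x of tee_small in the frame of square_tray between -0.066 and 0.066 m and y of tee_small in the frame of square_tray between -0.066 and 0.066 m and horizontal distance between gauge and round_dish below 0.04 m and z of gauge in the frame of round_dish below 0.009 m and angle between gauge's own z axis and vertical below 0.15 rad and linear speed of each of union_long, union_short, tee_large, tee_small, gauge below 0.02 m/s); the robot touches nothing.
It fails at once if the vial is tipped by more than 0.3 rad or moved by more than 30 mm (angle between vial's own z axis and vertical above 0.3 rad or distance of vial from where it was at the start of the episode above 0.03 m).
It also fails if it takes over 115 s, if anything falls off the work surface, if the arm or the gripper's body presses on something with over 40 N, if the wrist force passes 120 N, or if a joint passes its speed limit or range.

ROBOT

A 6-joint arm with a two-finger parallel gripper is mounted at the origin on the work surface. World frame = base frame: x ahead of the robot, y to its left, z up, the work surface at z = 0. Lengths are in m, angles in degrees, forces in N, time in s.
With the tool pointing down it reaches from about 0.3 to 0.75 m from the base axis. Payload 8.5 kg.
Tool frame: the origin (TCP) lies at the very end of the fingers, on their centre line; the grasp point (between the pads) lies 19 mm behind it (env.hold_point_z is the distance from the TCP to the grasp point, in m); z points along the fingers, y is the line along which they close (so a half turn about z gives the same grasp; the last joint's range is limited). The gripper opens to 85 mm and grips with 20 to 120 N. Pads are 22 mm wide; open, the fingers measure 114 mm over their backs; the gripper's body (76 mm by 85 mm) begins 54 mm behind the grasp point. The pads swing forward as they close: fully open they stand 13 mm farther back than shut.
Start: joints at [-82.237, 21.807, 74.336, -0, 83.858, -12.336], TCP at [0.189, -0.516, 0.231] pointing down, gripper open.
Joint ranges: [-178.18, 178.18], [-50.72, 133.34], [12.68, 142.11], [-81.47, 261.47], [9.98, 163.14], [-165.26, 165.26]. Speed limits (degrees/s): [136.94, 136.94, 180, 180, 180, 180].

INTERFACE

Orientations are given as a 3x3 rotation matrix whose columns are the frame's x, y, z axes.
In Python, from rig import env, optics gives the robot as it stands.
- The arm moves only by the shell command python3 -m jog 'ROWS' [OPENING] [FORCE]. ROWS is JSON, a list of rows, each an object with "linear": the shift along the tool's x, y, z in units of 40 mm (1.0 is 40 mm), a list of three; "roll": the turn about the tool's z in units of 5 degrees (1.0 is 5 degrees). A call has 1 to 12 rows; each row shifts and turns the commanded pose from where the row before left it, along the tool's axes as they then stand; what a row does not reach is not made up. A row lasts 1/12 s, in which the tool goes at most 41.7 mm and 7.16 degrees, less where a joint would pass 70% of its speed; a pose out of reach is approached as far as the arm can. A call is refused whole if a number of a shift passes 1 or a number of a turn 1, either way. A call with a gripper value outside its range is refused whole. OPENING is the opening, from -1 (shut) to 1 (fully open), set as the call begins (- or left out, the last holds). The fingers move at their own pace and stop on an object; FORCE is the grip in N (left out, the last holds). Time passes only in rows, so rows that do not move let the fingers close. It gives the time, the measured TCP pose, the force, the opening and the grip force at its end, in the units of the state.
- env.observe(): the state, without advancing time (a new reading comes with each control period).
- optics.get_image(name): name is "side" or "top" or "wrist"; returns the picture (384x512x3 uint8, red, green, blue); there is no depth.
- optics.calibration(name): a dict with "fov_y" (degrees; the focal length in pixels is half the picture's height over the tangent of half this angle, whatever the lens; pixels are square), "cx", "cy" (the principal point, pixels), "T" (4x4, takes a point from camera to world coordinates). Camera axes: x right, y down, z forward; pixel columns grow to the right and rows downward; lengths in m; the calibration is good to about 2 mm. The wrist camera is an equidistant fisheye: a pixel r from the principal point sees the ray r / f radians off the axis. A picture is of the moment at which its call begins: read the wrist's pose just before it. calibration takes no time and is no camera call; for the wrist camera it gives the pose at the moment of the call.
- env.close_job(): hands the job in; it is judged then, once.
The state is a dict: "time_s": time; "q": joint angles; "qvel": joint speeds; "joint_efforts": joint torques, N m; "position": TCP position; "tool_rot": TCP orientation; "ft_force": force on the tool from outside, world axes, zero at the start; "wrist_torque": the same for the moment, N m; "grip_width": finger opening in m; "gripper_force": force on a finger pad.
Only numpy, scipy, OpenCV 4.12 (cv2) and the standard library are available. Lean on these libraries where they do the work, as an engineer would, in place of code of your own. Each camera call takes 0.05 s, during which the arm holds its last target. There are 200 camera calls.

## Working session

There is one attempt and no reset: what is moved stays moved. The work goes in short steps, Python scripts to look and compute and a shell command to move; the robot and the scene stay as the last step left them, time stands still between calls to the robot, and variables do not carry over. Pictures are saved under pics/ and viewed, at most 14 in all, crops included, and the job is handed in when it is done.

```bash
ls; mkdir -p pics
python3 - <<'E'
from rig import env, optics
import cv2
for n in ("top","side"):
    im=optics.get_image(n); cv2.imwrite(f"pics/{n}0.png",im[:,:,::-1])
    c=optics.calibration(n); print(n,c)
s=env.observe(); print(s['time_s'],s['position'],s['tool_rot'],s['grip_width'])
E
```

```text
pics
top {'fov_y': 48.37535924955388, 'cx': 255.68044703230206, 'cy': 192.50973105812596, 'T': array([[ 0.02074782, -0.99610775,  0.08566727,  0.36990591],
       [-0.99969607, -0.01952853,  0.01504663, -0.0294379 ],
       [-0.01331511, -0.08595342, -0.99621018,  1.34768637],
       [ 0.        ,  0.        ,  0.        ,  1.        ]])}
side {'fov_y': 55.9216094487074, 'cx': 247.33870891393875, 'cy': 183.31705635413664, 'T': array([[ 9.99490479e-01, -5.16463190e-04,  3.19141973e-02,
         4.52437512e-01],
       [-2.54018997e-02, -6.18299266e-01,  7.85532151e-01,
        -7.31504003e-01],
       [ 1.93268263e-02, -7.85942587e-01, -6.17997349e-01,
         6.18232125e-01],
       [ 0.00000000e+00,  0.00000000e+00,  0.00000000e+00,
         1.00000000e+00]])}
0.1 [ 0.18896046 -0.51623742  0.23078507] [[ 9.39103185e-01  3.43635236e-01 -1.79296914e-04]
 [ 3.43635173e-01 -9.39102340e-01  1.28962379e-03]
 [ 2.74782024e-04 -1.27270254e-03 -9.99999152e-01]] 0.08551909262376453
```

View pics/top0.png

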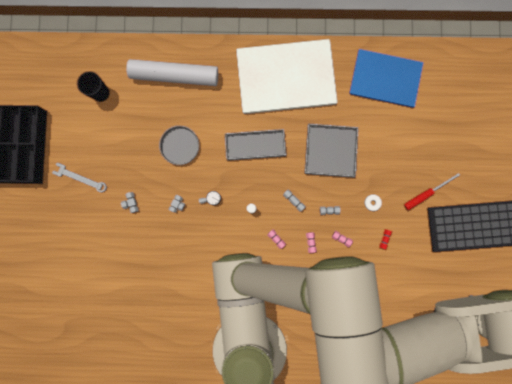

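View pics/side0.png

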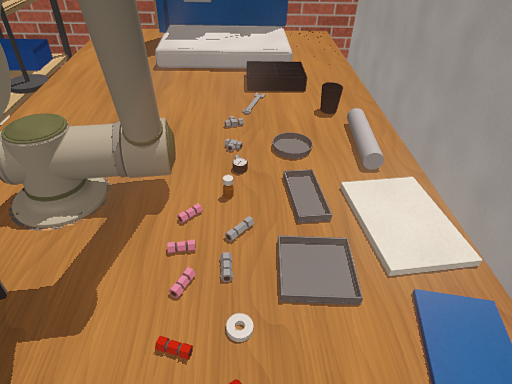

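```bash
cat > h.py <<'E'
from rig import env, optics
import numpy as np, cv2, sys
def ray(c,u,v,shape=(384,512),fish=False):
    f=shape[0]/2/np.tan(np.radians(c['fov_y'])/2)
    x,y=(u-c['cx'])/f,(v-c['cy'])/f
    if fish:
        r=np.hypot(x,y); k=np.sin(r)/r if r>1e-9 else 1; d=np.array([x*k,y*k,np.cos(r)])
    else: d=np.array([x,y,1.])
    return c['T'][:3,:3]@d, c['T'][:3,3]
def pix(n,u,v,z,c=None):
    c=c or optics.calibration(n); d,o=ray(c,u,v,fish=n=='wrist')
    return o+d*(z-o[2])/d[2]
def proj(c,P,fish=False):
    f=192/np.tan(np.radians(c['fov_y'])/2)
    p=c['T'][:3,:3].T@(np.asarray(P)-c['T'][:3,3])
    if fish:
        r=np.hypot(p[0],p[1]); t=np.arctan2(r,p[2]); return np.array([c['cx']+f*t*p[0]/r,c['cy']+f*t*p[1]/r])
    return np.array([c['cx']+f*p[0]/p[2],c['cy']+f*p[1]/p[2]])
def ortho(n,x0,x1,y0,y1,z,s,im=None,c=None):
    """metric view of plane z: image right = -y, up = +x, s px per mm"""
    c=c or optics.calibration(n)
    if im is None: im=optics.get_image(n)
    W=int((y1-y0)*1000*s);H=int((x1-x0)*1000*s)
    Y=y1-(np.arange(W)+.5)/s/1000; X=x1-(np.arange(H)+.5)/s/1000
    X,Y=np.meshgrid(X,Y,indexing='ij')
    f=192/np.tan(np.radians(c['fov_y'])/2)
    P=(np.stack([X,Y,np.full_like(X,z)],-1)-c['T'][:3,3])@c['T'][:3,:3]
    if n=='wrist':
        r=np.hypot(P[...,0],P[...,1]);k=np.arctan2(r,P[...,2])/r
    else: k=1/P[...,2]
    mu=(c['cx']+f*k*P[...,0]).astype(np.float32);mv=(c['cy']+f*k*P[...,1]).astype(np.float32)
    return cv2.remap(im,mu,mv,cv2.INTER_CUBIC)[:,:,::-1].copy()
def grid(o,x0,x1,y0,y1,s,step=50):
    for m in range(int(np.ceil(y0*1000/step))*step,int(y1*1000)+1,step):
        u=int((y1*1000-m)*s);cv2.line(o,(u,0),(u,o.shape[0]),(255,255,0),1);cv2.putText(o,str(m),(u+2,10),0,.35,(0,0,255),1)
    for m in range(int(np.ceil(x0*1000/step))*step,int(x1*1000)+1,step):
        v=int((x1*1000-m)*s);cv2.line(o,(0,v),(o.shape[1],v),(255,255,0),1);cv2.putText(o,str(m),(2,v-2),0,.35,(0,0,255),1)
    return o
E
python3 - <<'E'
from h import *
im=cv2.imread('pics/top0.png')[:,:,::-1].copy()
a=(.3,.66,-.42,.42)
o=ortho('top',*a,.011,.95,im); cv2.imwrite('pics/o0.png',grid(o,*a,.95))
for k,(u,v) in dict(tl=(131,203),ts=(177,204),g=(213,199),vial=(252,209),ul=(294,201),us=(330,211),spool=(373,202)).items(): print(k,pix('top',u,v,.011))
E
```

```text
tl [0.44406426 0.38208194 0.011     ]
ts [0.44381168 0.23697962 0.011     ]
g [0.46178145 0.1242862  0.011     ]
vial [0.43284998 0.00119104 0.011     ]
ul [ 0.46053709 -0.12972196  0.011     ]
us [ 0.43150561 -0.242304    0.011     ]
spool [ 0.46230328 -0.37603783  0.011     ]
```

View pics/o0.png

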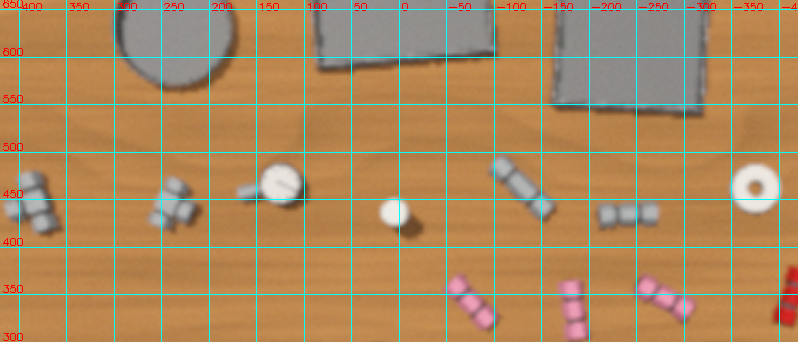

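```bash
cat >> h.py <<'E'
def plan(x,y,z,ang=None,n=None):
    """closing line at world angle ang (deg, mod 180); roll first, then shift in the rolled tool frame"""
    s=env.observe();R=np.array(s['tool_rot']);p=np.array(s['position']);roll=0
    if ang is not None:
        cur=np.degrees(np.arctan2(R[1,1],R[0,1])); d=(ang-cur+90)%180-90
        q6=s['q'][5]; roll=-d
        a=np.radians(roll);R=R@np.array([[np.cos(a),-np.sin(a),0],[np.sin(a),np.cos(a),0],[0,0,1]])
        nr=int(np.ceil(abs(roll)/5-1e-3)); print('roll',round(roll,2),'deg:',nr,'rows of',round(roll/5/max(nr,1),3),'or other way',round((roll-np.sign(roll)*180)/5,2),'units; q6',round(q6,1))
    d=R.T@(np.array([x,y,z])-p)/.04
    m=n or max(1,int(np.ceil(np.linalg.norm(d[:2])-1e-3)))
    print('shift total',d.round(3),'| xy in',m,'rows',(d/m).round(3))
E
python3 -m jog '[{"linear":[0.82,-0.44,0]},{"linear":[0.82,-0.44,0]},{"linear":[0.82,-0.44,0]},{"linear":[0.82,-0.44,0]},{"linear":[0.82,-0.44,0]},{"linear":[0.82,-0.44,0]},{"linear":[0.82,-0.44,0]},{"linear":[0.82,-0.44,0]},{"linear":[0.82,-0.44,0]},{"linear":[0.82,-0.44,0]}]'
python3 -m jog '[{"roll":-1},{"roll":-1},{"roll":-1},{"roll":-1},{"roll":-1},{"roll":-1},{"roll":-1},{"roll":-1},{"roll":-1},{"roll":-1},{"roll":-1},{"roll":-1}]'
python3 -m jog '[{"roll":-1},{"roll":-1},{"roll":0},{"roll":0}]'
python3 - <<'E'
from h import *
c=optics.calibration('wrist');print(c['T'].round(3),c['fov_y'])
im=optics.get_image('wrist');np.save('w1.npy',im);np.save('w1c.npy',c,allow_pickle=True)
cv2.imwrite('pics/w1.png',im[:,:,::-1])
s=env.observe();print(s['position'],s['q'],s['tool_rot'])
# trays from the top picture
t=cv2.imread('pics/top0.png')[:,:,::-1].copy()
a=(.5,.8,-.4,.4);S=2
o=ortho('top',*a,.022,S,t);hsv=cv2.cvtColor(o,cv2.COLOR_BGR2HSV)
m=cv2.morphologyEx((hsv[...,1]<60).astype(np.uint8),cv2.MORPH_CLOSE,np.ones((5,5)))
for k in cv2.findContours(m,cv2.RETR_EXTERNAL,cv2.CHAIN_APPROX_NONE)[0]:
    if cv2.contourArea(k)>5000:
        (u,v),(w,h),g=cv2.minAreaRect(k);print('x %.3f y %.3f'%(a[1]-v/S/1000,a[3]-u/S/1000),'w,h mm',w/S,h/S,'ang',g)
E
```

```text
[[ 0.344 -0.893 -0.289  0.264]
 [-0.939 -0.328 -0.103 -0.49 ]
 [-0.002  0.307 -0.952  0.373]
 [ 0.     0.     0.     1.   ]] 65.70646984690485
[ 0.18897824 -0.51627267  0.23087865] [-8.22354738e+01  2.18308530e+01  7.43725458e+01 -8.75449834e-04
  8.38578789e+01 -1.23356604e+01] [[ 9.39092585e-01  3.43664212e-01 -1.59544013e-04]
 [ 3.43664183e-01 -9.39092014e-01  1.05764047e-03]
 [ 2.13646671e-04 -1.04805189e-03 -9.99999428e-01]]
x 0.636 y -0.004 w,h mm 85.91032409667969 188.2397003173828 ang 84.82591247558594
x 0.630 y 0.236 w,h mm 123.53621673583984 121.31767272949219 ang 38.1572265625
x 0.623 y -0.243 w,h mm 159.55178833007812 159.7256622314453 ang 3.2154836654663086
x 0.768 y -0.107 w,h mm 64.0 305.5 ang 90.0invalid input
invalid input
invalid input
```

View pics/w1.png

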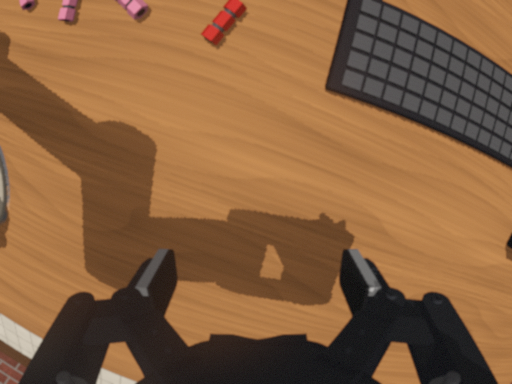

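```bash
python3 -m jog '[{"linear":[0.82,-0.44,0],"roll":0},{"linear":[0.82,-0.44,0],"roll":0},{"linear":[0.82,-0.44,0],"roll":0},{"linear":[0.82,-0.44,0],"roll":0},{"linear":[0.82,-0.44,0],"roll":0},{"linear":[0.82,-0.44,0],"roll":0},{"linear":[0.82,-0.44,0],"roll":0},{"linear":[0.82,-0.44,0],"roll":0}]'
python3 -m jog '[{"linear":[0,0,0],"roll":-1},{"linear":[0,0,0],"roll":-1},{"linear":[0,0,0],"roll":-1},{"linear":[0,0,0],"roll":-1},{"linear":[0,0,0],"roll":-1},{"linear":[0,0,0],"roll":-1},{"linear":[0,0,0],"roll":-1},{"linear":[0,0,0],"roll":-1},{"linear":[0,0,0],"roll":-1},{"linear":[0,0,0],"roll":-1},{"linear":[0,0,0],"roll":-1},{"linear":[0,0,0],"roll":-1}]'
python3 -m jog '[{"linear":[0,0,0],"roll":-1},{"linear":[0,0,0],"roll":-1},{"linear":[0,0,0],"roll":0},{"linear":[0,0,0],"roll":0}]'
python3 - <<'E'
from h import *
c=optics.calibration('wrist');print(c['T'].round(3))
im=optics.get_image('wrist');np.save('w2.npy',im)
cv2.imwrite('pics/w2.png',im[:,:,::-1])
s=env.observe();print(s['time_s'],s['position'],s['q'],s['tool_rot'])
E
```

```text
time_s: 0.82
position: [0.3879, -0.2924, 0.2312]
tool_rot: [[0.939, 0.343, -0.0], [0.343, -0.939, 0.0], [-0.0, -0.0, -1.0]]
ft_force: [0.8, -0.4, -0.2]
grip_width: 0.0854
gripper_force: 0.0
time_s: 1.82
position: [0.3869, -0.294, 0.2311]
tool_rot: [[0.168, 0.986, -0.0], [0.986, -0.168, 0.0], [0.0, -0.0, -1.0]]
ft_force: [-0.0, -0.0, -0.2]
grip_width: 0.0857
gripper_force: 0.0
time_s: 2.15
position: [0.387, -0.294, 0.2312]
tool_rot: [[0.001, 1.0, -0.0], [1.0, -0.001, 0.0], [0.0, -0.0, -1.0]]
ft_force: [-0.3, -0.6, -0.7]
grip_width: 0.0851
gripper_force: 0.0
[[ 1.    -0.001 -0.     0.387]
 [-0.001 -0.952 -0.307 -0.216]
 [ 0.     0.307 -0.952  0.373]
 [ 0.     0.     0.     1.   ]]
2.2 [ 0.38700521 -0.29404699  0.23120664] [-5.12184209e+01  1.53948051e+01  8.40591962e+01  1.92321262e-03
  8.05631521e+01 -5.11626073e+01] [[ 9.79661260e-04  9.99999507e-01 -1.61707393e-04]
 [ 9.99999488e-01 -9.79620148e-04  2.54120858e-04]
 [ 2.53962321e-04 -1.61956263e-04 -9.99999955e-01]]
```

View pics/w2.png

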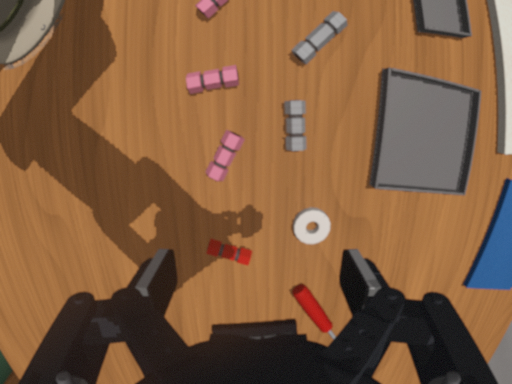

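```bash
cat >> h.py <<'E'
def seg(n,cx,cy,z=.015,half=.06,S=4,im=None,c=None,save=None,bar=None,sat=75,gap=0):
    a=(cx-half,cx+half,cy-half,cy+half)
    o=ortho(n,*a,z,S,im,c);hsv=cv2.cvtColor(o,cv2.COLOR_BGR2HSV)
    m=cv2.morphologyEx((hsv[...,1]<sat).astype(np.uint8),cv2.MORPH_CLOSE,np.ones((9,9)))
    m=cv2.morphologyEx(m,cv2.MORPH_OPEN,np.ones((5,5)))
    ks=[k for k in cv2.findContours(m,cv2.RETR_EXTERNAL,cv2.CHAIN_APPROX_NONE)[0] if cv2.contourArea(k)>80*S*S]
    k=min(ks,key=lambda k:np.hypot(*(k.reshape(-1,2).mean(0)-half*1000*S)))
    r=cv2.minAreaRect(k);b=cv2.boxPoints(r);(u,v),(w,h),g=r
    W=lambda u,v:np.array([a[1]-v/S/1000,a[3]-u/S/1000])
    e=b[1]-b[0] if np.linalg.norm(b[1]-b[0])>np.linalg.norm(b[2]-b[1]) else b[2]-b[1]
    ang=np.degrees(np.arctan2(-e[0],-e[1]))%180
    M=cv2.moments(k);cen=W(M['m10']/M['m00'],M['m01']/M['m00'])
    cv2.drawContours(o,[k],-1,(0,0,255),1);cv2.drawContours(o,[b.astype(int)],-1,(0,255,0),1)
    if save: cv2.imwrite(save,o)
    print('rect centre',W(u,v).round(4),'centroid',cen.round(4),'size mm',sorted((round(w/S,1),round(h/S,1))),'long axis deg',round(ang,1))
    return o,W(u,v),ang,k
E
python3 - <<'E'
from h import *
im=np.load('w2.npy');c=optics.calibration('wrist')
o1=seg('wrist',.433,-.242,im=im,c=c)[0];o2=seg('wrist',.461,-.13,im=im,c=c)[0]
cv2.imwrite('pics/u2.png',cv2.resize(np.hstack([o1,o2]),None,fx=.8,fy=.8))
E
```

```text
rect centre [ 0.4325 -0.2421] centroid [ 0.4327 -0.242 ] size mm [25.3, 62.5] long axis deg 92.7
rect centre [ 0.463  -0.1296] centroid [ 0.4628 -0.1298] size mm [24.8, 81.3] long axis deg 46.5
```

View pics/u2.png

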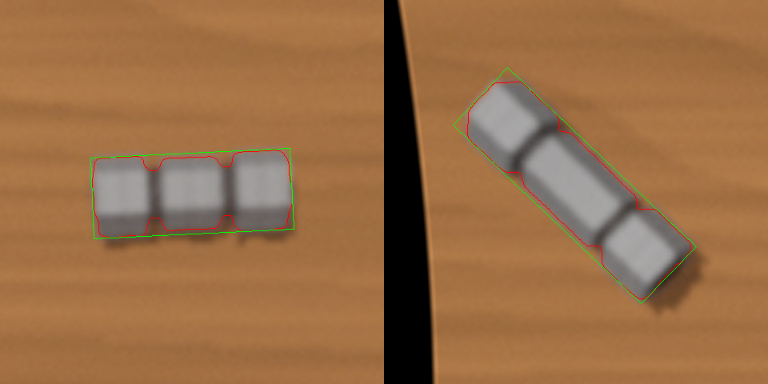

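```bash
python3 -c "
from h import *
plan(.4325,-.2421,.03,2.7)"
```

```text
roll -2.76 deg: 1 rows of -0.551 or other way 35.45 units; q6 -51.2
shift total [1.242 1.198 5.03 ] | xy in 2 rows [0.621 0.599 2.515]
```

```bash
python3 -m jog '[{"linear":[0,0,0],"roll":-0.55},{"linear":[0.62,0.6,0],"roll":0},{"linear":[0.62,0.6,0],"roll":0},{"linear":[0,0,0.9],"roll":0},{"linear":[0,0,0.9],"roll":0},{"linear":[0,0,0.9],"roll":0},{"linear":[0,0,0.9],"roll":0},{"linear":[0,0,0.9],"roll":0},{"linear":[0,0,0.5],"roll":0},{"linear":[0,0,0],"roll":0},{"linear":[0,0,0],"roll":0}]' 0.2 40; python3 -c "
from h import *
plan(.4325,-.2421,.004,2.7)"
```

```text
time_s: 3.12
position: [0.4325, -0.2421, 0.0312]
tool_rot: [[-0.048, 0.999, -0.001], [0.999, 0.048, 0.001], [0.001, -0.001, -1.0]]
ft_force: [0.5, -0.4, -0.2]
grip_width: 0.051
gripper_force: 0.0
roll 0.07 deg: 1 rows of 0.014 or other way -35.99 units; q6 -45.7
shift total [0.    0.001 0.68 ] | xy in 1 rows [0.    0.001 0.68 ]
```

Positioned exactly. Descend, close, lift.

```bash
python3 -m jog '[{"linear":[0,0,0.34],"roll":0},{"linear":[0,0,0.34],"roll":0},{"linear":[0,0,0],"roll":0}]'; python3 -m jog '[{"linear":[0,0,0],"roll":0},{"linear":[0,0,0],"roll":0},{"linear":[0,0,0],"roll":0},{"linear":[0,0,0],"roll":0},{"linear":[0,0,0],"roll":0},{"linear":[0,0,0],"roll":0},{"linear":[0,0,0],"roll":0},{"linear":[0,0,0],"roll":0}]' -1 40; python3 -m jog '[{"linear":[0,0,-0.5],"roll":0},{"linear":[0,0,-0.8],"roll":0},{"linear":[0,0,-0.8],"roll":0},{"linear":[0,0,-0.9],"roll":0},{"linear":[0,0,0],"roll":0},{"linear":[0,0,0],"roll":0}]'
python3 - <<'E'
from h import *
a=np.radians(5.2);R=np.array([[np.cos(a),-np.sin(a)],[np.sin(a),np.cos(a)]])
p=np.array([.636,-.004])+R@[0,-.047]; print(p)
plan(*p,.1,5.2)
E
```

```text
time_s: 3.37
position: [0.4326, -0.2423, 0.0043]
tool_rot: [[-0.049, 0.999, 0.0], [0.999, 0.049, -0.0], [-0.0, 0.0, -1.0]]
ft_force: [-0.4, 0.6, -0.1]
grip_width: 0.0511
gripper_force: 0.0
time_s: 4.03
position: [0.4332, -0.2427, 0.0058]
tool_rot: [[-0.05, 0.999, 0.002], [0.999, 0.05, -0.002], [-0.002, 0.002, -1.0]]
ft_force: [0.4, 1.3, 5.8]
grip_width: 0.0204
gripper_force: 39.4
time_s: 4.53
position: [0.4332, -0.2427, 0.1265]
tool_rot: [[-0.05, 0.999, 0.004], [0.999, 0.05, -0.004], [-0.004, 0.004, -1.0]]
ft_force: [-0.5, 0.7, -0.4]
grip_width: 0.0212
gripper_force: 39.6
[ 0.64025973 -0.05080657]
roll -2.35 deg: 1 rows of -0.47 or other way 35.53 units; q6 -45.8
shift total [4.31  5.588 0.666] | xy in 8 rows [0.539 0.699 0.083]
```

```bash
python3 -m jog '[{"linear":[0,0,0],"roll":-0.47},{"linear":[0.54,0.7,0],"roll":0},{"linear":[0.54,0.7,0],"roll":0},{"linear":[0.54,0.7,0],"roll":0},{"linear":[0.54,0.7,0],"roll":0},{"linear":[0.54,0.7,0],"roll":0},{"linear":[0.54,0.7,0],"roll":0},{"linear":[0.54,0.7,0],"roll":0},{"linear":[0.53,0.68,0],"roll":0},{"linear":[0,0,0.6],"roll":0},{"linear":[0,0,0.6],"roll":0},{"linear":[0,0,0],"roll":0}]';  python3 - <<'E'
from h import *
plan(.6403,-.0508,.011,5.2)
cv2.imwrite('pics/s1.png',cv2.resize(optics.get_image('side')[100:330,150:400,::-1],None,fx=2,fy=2))
E
```

```text
time_s: 5.53
position: [0.6365, -0.049, 0.0702]
tool_rot: [[-0.091, 0.996, -0.01], [0.996, 0.091, 0.003], [0.004, -0.01, -1.0]]
ft_force: [-0.9, 0.1, -1.8]
grip_width: 0.0214
gripper_force: 39.6
roll 0.04 deg: 1 rows of 0.009 or other way -35.99 units; q6 -20.2
shift total [-0.059  0.106  1.48 ] | xy in 1 rows [-0.059  0.106  1.48 ]
```

View pics/s1.png

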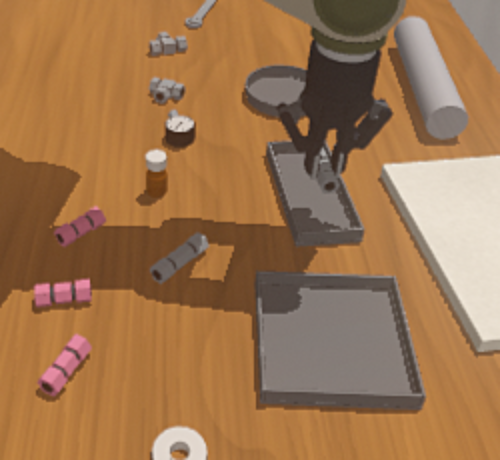

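```bash
python3 -m jog '[{"linear":[0,0,0],"roll":0},{"linear":[0,0,0.5],"roll":0},{"linear":[0,0,0.3],"roll":0},{"linear":[0,0,0],"roll":0},{"linear":[0,0,0],"roll":0}]';python3 -c "
from h import *
plan(.6403,-.0508,.011,5.2)"
```

```text
time_s: 6.0
position: [0.6395, -0.0507, 0.0453]
tool_rot: [[-0.09, 0.996, 0.001], [0.996, 0.09, -0.0], [-0.0, 0.001, -1.0]]
ft_force: [-0.2, 0.7, -1.3]
grip_width: 0.0211
gripper_force: 39.6
roll -0.03 deg: 1 rows of -0.007 or other way 35.99 units; q6 -20.3
shift total [-0.004  0.02   0.857] | xy in 1 rows [-0.004  0.02   0.857]
```

```bash
python3 -m jog '[{"linear":[0,0,0.35],"roll":0},{"linear":[0,0,0.3],"roll":0},{"linear":[0,0,0.2],"roll":0},{"linear":[0,0,0],"roll":0},{"linear":[0,0,0],"roll":0}]'; python3 -m jog '[{"linear":[0,0,0],"roll":0},{"linear":[0,0,0],"roll":0},{"linear":[0,0,0],"roll":0},{"linear":[0,0,0],"roll":0}]' -0.25; python3 -m jog '[{"linear":[0,0,-0.3],"roll":0},{"linear":[0,0,-0.8],"roll":0},{"linear":[0,0,-0.9],"roll":0},{"linear":[0,0,-0.9],"roll":0},{"linear":[0,0,0],"roll":0},{"linear":[0,0,0],"roll":0}]'; python3 -c "
from h import *
plan(.4630,-.1296,.03,46.5-90)"
```

```text
time_s: 6.42
position: [0.6393, -0.0504, 0.0103]
tool_rot: [[-0.091, 0.996, 0.0], [0.996, 0.091, -0.0], [-0.0, 0.0, -1.0]]
ft_force: [-0.6, -0.2, 0.0]
grip_width: 0.0211
gripper_force: 40.2
time_s: 6.75
position: [0.6393, -0.0503, 0.0103]
tool_rot: [[-0.091, 0.996, 0.0], [0.996, 0.091, -0.0], [-0.0, 0.0, -1.0]]
ft_force: [0.3, -0.7, 0.6]
grip_width: 0.0316
gripper_force: 0.0
time_s: 7.25
position: [0.64, -0.0504, 0.1292]
tool_rot: [[-0.091, 0.996, 0.005], [0.996, 0.091, -0.001], [-0.002, 0.005, -1.0]]
ft_force: [-0.4, -0.2, -0.3]
grip_width: 0.032
gripper_force: 0.0
roll 48.7 deg: 10 rows of 0.974 or other way -26.26 units; q6 -20.3
shift total [-4.489 -1.859  2.461] | xy in 5 rows [-0.898 -0.372  0.492]
```

```bash
python3 -m jog '[{"linear":[0,0,0],"roll":0.97},{"linear":[0,0,0],"roll":0.97},{"linear":[0,0,0],"roll":0.97},{"linear":[0,0,0],"roll":0.97},{"linear":[0,0,0],"roll":0.98},{"linear":[0,0,0],"roll":0.98},{"linear":[0,0,0],"roll":0.98},{"linear":[0,0,0],"roll":0.98},{"linear":[0,0,0],"roll":0.97},{"linear":[0,0,0],"roll":0.97}]' 0.2 40
python3 -m jog '[{"linear":[-0.9,-0.37,0],"roll":0},{"linear":[-0.9,-0.37,0],"roll":0},{"linear":[-0.9,-0.37,0],"roll":0},{"linear":[-0.9,-0.37,0],"roll":0},{"linear":[-0.89,-0.37,0],"roll":0},{"linear":[0,0,0.6],"roll":0},{"linear":[0,0,0.6],"roll":0},{"linear":[0,0,0.6],"roll":0},{"linear":[0,0,0.6],"roll":0},{"linear":[0,0,0],"roll":0},{"linear":[0,0,0],"roll":0}]'
python3 -c "
from h import *
plan(.4630,-.1296,.0055,46.5-90)"
```

```text
time_s: 8.08
position: [0.6385, -0.0501, 0.125]
tool_rot: [[0.691, 0.722, -0.002], [0.722, -0.691, 0.001], [-0.001, -0.002, -1.0]]
ft_force: [-0.6, -1.4, 0.2]
grip_width: 0.0511
gripper_force: 0.0
time_s: 9.0
position: [0.4611, -0.1292, 0.0294]
tool_rot: [[0.688, 0.725, -0.003], [0.725, -0.688, 0.002], [-0.001, -0.003, -1.0]]
ft_force: [0.0, 0.8, 1.1]
grip_width: 0.0514
gripper_force: 0.0
roll -0.01 deg: 1 rows of -0.002 or other way 36.0 units; q6 13.7
shift total [0.026 0.043 0.598] | xy in 1 rows [0.026 0.043 0.598]
```

```bash
python3 -m jog '[{"linear":[0.02,0.04,0.3],"roll":0},{"linear":[0,0,0.3],"roll":0},{"linear":[0,0,0],"roll":0}]'; python3 -m jog '[{"linear":[0,0,0],"roll":0},{"linear":[0,0,0],"roll":0},{"linear":[0,0,0],"roll":0},{"linear":[0,0,0],"roll":0},{"linear":[0,0,0],"roll":0},{"linear":[0,0,0],"roll":0},{"linear":[0,0,0],"roll":0},{"linear":[0,0,0],"roll":0}]' -1 40; python3 -m jog '[{"linear":[0,0,-0.5],"roll":0},{"linear":[0,0,-0.8],"roll":0},{"linear":[0,0,-0.8],"roll":0},{"linear":[0,0,-0.9],"roll":0},{"linear":[0,0,0],"roll":0},{"linear":[0,0,0],"roll":0}]'
python3 - <<'E'
from h import *
a=np.radians(5.2);R=np.array([[np.cos(a),-np.sin(a)],[np.sin(a),np.cos(a)]])
p=np.array([.636,-.004])+R@[0,.04]; print(p)
plan(*p,.1,5.2)
E
```

```text
time_s: 9.25
position: [0.4634, -0.1299, 0.006]
tool_rot: [[0.688, 0.725, -0.001], [0.725, -0.688, 0.001], [-0.0, -0.001, -1.0]]
ft_force: [-2.2, 1.2, -0.7]
grip_width: 0.0512
gripper_force: 0.0
time_s: 9.92
position: [0.464, -0.1303, 0.0074]
tool_rot: [[0.688, 0.725, 0.002], [0.725, -0.688, -0.001], [0.001, 0.002, -1.0]]
ft_force: [-0.1, -0.1, 5.7]
grip_width: 0.0208
gripper_force: 39.8
time_s: 10.42
position: [0.4642, -0.1304, 0.1282]
tool_rot: [[0.688, 0.725, 0.004], [0.725, -0.688, -0.002], [0.001, 0.005, -1.0]]
ft_force: [-0.6, 0.3, -0.2]
grip_width: 0.0209
gripper_force: 39.6
[0.6323747  0.03583538]
roll -48.69 deg: 10 rows of -0.974 or other way 26.26 units; q6 13.7
shift total [3.76  4.56  0.712] | xy in 6 rows [0.627 0.76  0.119]
```

```bash
python3 -m jog '[{"linear":[0,0,0],"roll":-0.97},{"linear":[0,0,0],"roll":-0.97},{"linear":[0,0,0],"roll":-0.97},{"linear":[0,0,0],"roll":-0.97},{"linear":[0,0,0],"roll":-0.98},{"linear":[0,0,0],"roll":-0.98},{"linear":[0,0,0],"roll":-0.98},{"linear":[0,0,0],"roll":-0.98},{"linear":[0,0,0],"roll":-0.97},{"linear":[0,0,0],"roll":-0.97}]'
python3 -m jog '[{"linear":[0.63,0.76,0],"roll":0},{"linear":[0.63,0.76,0],"roll":0},{"linear":[0.63,0.76,0],"roll":0},{"linear":[0.63,0.76,0],"roll":0},{"linear":[0.63,0.76,0],"roll":0},{"linear":[0.61,0.76,0],"roll":0},{"linear":[0,0,0.6],"roll":0},{"linear":[0,0,0.6],"roll":0},{"linear":[0,0,0.6],"roll":0},{"linear":[0,0,0],"roll":0},{"linear":[0,0,0],"roll":0},{"linear":[0,0,0],"roll":0}]'
python3 -c "
from h import *
plan(.6324,.0358,.012,5.2)"
```

```text
time_s: 11.25
position: [0.4629, -0.1297, 0.1249]
tool_rot: [[-0.095, 0.995, -0.002], [0.995, 0.095, 0.001], [0.002, -0.002, -1.0]]
ft_force: [-0.2, -1.4, -1.8]
grip_width: 0.0208
gripper_force: 39.6
time_s: 12.25
position: [0.632, 0.036, 0.0549]
tool_rot: [[-0.09, 0.996, 0.001], [0.996, 0.09, -0.0], [-0.0, 0.001, -1.0]]
ft_force: [0.2, -0.3, -1.0]
grip_width: 0.0209
gripper_force: 39.7
roll -0.01 deg: 1 rows of -0.002 or other way 36.0 units; q6 -12.6
shift total [-0.007  0.009  1.073] | xy in 1 rows [-0.007  0.009  1.073]
```

```bash
python3 -m jog '[{"linear":[0,0,0.4],"roll":0},{"linear":[0,0,0.4],"roll":0},{"linear":[0,0,0.25],"roll":0},{"linear":[0,0,0],"roll":0},{"linear":[0,0,0],"roll":0}]'; python3 -m jog '[{"linear":[0,0,0],"roll":0},{"linear":[0,0,0],"roll":0},{"linear":[0,0,0],"roll":0},{"linear":[0,0,0],"roll":0}]' -0.25; python3 -m jog '[{"linear":[0,0,-0.3],"roll":0},{"linear":[0,0,-0.8],"roll":0},{"linear":[0,0,-0.9],"roll":0},{"linear":[0,0,-0.9],"roll":0},{"linear":[0,0,-0.9],"roll":0},{"linear":[0,0,-0.9],"roll":0},{"linear":[0,0,-0.8],"roll":0},{"linear":[0,0,0],"roll":0}]'; python3 -c "
from h import *
plan(.43,.24,.231,0)"
```

```text
time_s: 12.67
position: [0.632, 0.0361, 0.013]
tool_rot: [[-0.09, 0.996, 0.001], [0.996, 0.09, -0.0], [-0.0, 0.001, -1.0]]
ft_force: [0.3, -0.1, -1.2]
grip_width: 0.0207
gripper_force: 40.2
time_s: 13.0
position: [0.6318, 0.0362, 0.0127]
tool_rot: [[-0.091, 0.996, 0.001], [0.996, 0.091, -0.0], [-0.0, 0.001, -1.0]]
ft_force: [0.3, -0.3, 0.2]
grip_width: 0.0323
gripper_force: 0.0
time_s: 13.67
position: [0.6333, 0.0361, 0.2407]
tool_rot: [[-0.091, 0.996, 0.013], [0.996, 0.091, -0.002], [-0.003, 0.013, -1.0]]
ft_force: [0.2, -0.9, 0.4]
grip_width: 0.0318
gripper_force: 0.0
roll 5.21 deg: 2 rows of 0.521 or other way -34.96 units; q6 -12.6
shift total [ 5.097 -5.085  0.167] | xy in 8 rows [ 0.637 -0.636  0.021]
```

```bash
python3 -m jog '[{"linear":[0,0,0],"roll":0.52},{"linear":[0,0,0],"roll":0.52},{"linear":[0.64,-0.64,0],"roll":0},{"linear":[0.64,-0.64,0],"roll":0},{"linear":[0.64,-0.64,0],"roll":0},{"linear":[0.64,-0.64,0],"roll":0},{"linear":[0.64,-0.64,0],"roll":0},{"linear":[0.64,-0.64,0],"roll":0},{"linear":[0.64,-0.64,0],"roll":0},{"linear":[0.64,-0.64,0],"roll":0},{"linear":[0,0,0],"roll":0},{"linear":[0,0,0],"roll":0}]' 0.6
python3 - <<'E'
from h import *
c=optics.calibration('wrist');im=optics.get_image('wrist');np.save('w3.npy',im);np.save('w3c.npy',c)
print(env.observe()['position'])
t=optics.get_image('top');
v=[]
for p in ((.444,.382),(.444,.237),(.462,.124)):
    v.append(seg('wrist',*p,im=im,c=c)[0])
cv2.imwrite('pics/w3.png',np.hstack([cv2.resize(x,(266,266)) for x in v]))
a=(.55,.72,-.11,.1);o=ortho('top',*a,.022,3,t)
cv2.imwrite('pics/w3.png',np.vstack([cv2.resize(im[:,:,::-1],(400,300))[:, :],cv2.resize(o,(400,300))]) if 0 else np.vstack([np.hstack([cv2.resize(x,(266,266)) for x in v]),np.hstack([cv2.resize(o,(398,322)),cv2.resize(im[:,:,::-1],(400,322))])]))
E
```

```text
time_s: 14.67
position: [0.4256, 0.242, 0.2331]
tool_rot: [[-0.003, 1.0, 0.001], [1.0, 0.003, 0.0], [0.0, 0.001, -1.0]]
ft_force: [0.1, 0.1, 0.6]
grip_width: 0.0685
gripper_force: 0.0
[0.42664213 0.2412358  0.23289193]
rect centre [0.4439 0.3888] centroid [0.4451 0.3842] size mm [46.2, 64.9] long axis deg 18.2
rect centre [0.4426 0.2338] centroid [0.4437 0.2372] size mm [41.9, 54.7] long axis deg 154.5
rect centre [0.4667 0.1319] centroid [0.4638 0.1255] size mm [43.4, 75.4] long axis deg 86.1
```

View pics/w3.png

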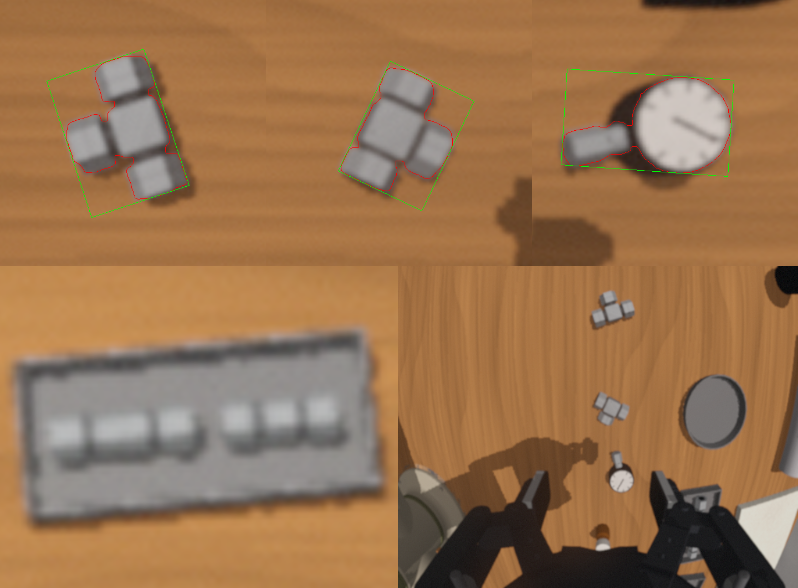

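```bash
python3 -c "
from h import *
plan(.4426,.2338,.031,64.5)"
```

```text
roll -64.5 deg: 13 rows of -0.992 or other way 23.1 units; q6 15.6
shift total [-0.418  0.007  5.041] | xy in 1 rows [-0.418  0.007  5.041]
```

```bash
python3 -m jog '[{"linear":[0,0,0],"roll":-0.99},{"linear":[0,0,0],"roll":-0.99},{"linear":[0,0,0],"roll":-0.99},{"linear":[0,0,0],"roll":-0.99},{"linear":[0,0,0],"roll":-0.99},{"linear":[0,0,0],"roll":-0.99},{"linear":[0,0,0],"roll":-0.99},{"linear":[0,0,0],"roll":-0.99},{"linear":[0,0,0],"roll":-0.99},{"linear":[0,0,0],"roll":-1},{"linear":[0,0,0],"roll":-1},{"linear":[0,0,0],"roll":-1}]'
python3 -m jog '[{"linear":[0,0,0],"roll":-1},{"linear":[-0.42,0,0],"roll":0},{"linear":[0,0,0.9],"roll":0},{"linear":[0,0,0.9],"roll":0},{"linear":[0,0,0.9],"roll":0},{"linear":[0,0,0.9],"roll":0},{"linear":[0,0,0.9],"roll":0},{"linear":[0,0,0.5],"roll":0},{"linear":[0,0,0],"roll":0},{"linear":[0,0,0],"roll":0}]'
python3 -c "
from h import *
plan(.4426,.2338,.006,64.5)"
```

```text
time_s: 15.77
position: [0.4278, 0.24, 0.2321]
tool_rot: [[-0.863, 0.505, -0.0], [0.505, 0.863, -0.0], [-0.0, -0.0, -1.0]]
ft_force: [0.2, -0.4, 1.0]
grip_width: 0.0682
gripper_force: 0.0
time_s: 16.6
position: [0.4427, 0.2331, 0.0319]
tool_rot: [[-0.902, 0.431, -0.001], [0.431, 0.902, -0.0], [0.001, -0.001, -1.0]]
ft_force: [0.1, -0.2, 0.4]
grip_width: 0.0683
gripper_force: 0.0
roll -0.04 deg: 1 rows of -0.007 or other way 35.99 units; q6 -50.3
shift total [0.009 0.017 0.649] | xy in 1 rows [0.009 0.017 0.649]
```

```bash
python3 -m jog '[{"linear":[0,0.02,0.33],"roll":0},{"linear":[0,0,0.31],"roll":0},{"linear":[0,0,0],"roll":0}]'; python3 -m jog '[{"linear":[0,0,0],"roll":0},{"linear":[0,0,0],"roll":0},{"linear":[0,0,0],"roll":0},{"linear":[0,0,0],"roll":0},{"linear":[0,0,0],"roll":0},{"linear":[0,0,0],"roll":0},{"linear":[0,0,0],"roll":0},{"linear":[0,0,0],"roll":0}]' -1 40; python3 -m jog '[{"linear":[0,0,-0.5],"roll":0},{"linear":[0,0,-0.8],"roll":0},{"linear":[0,0,-0.9],"roll":0},{"linear":[0,0,-0.9],"roll":0},{"linear":[0,0,-0.6],"roll":0},{"linear":[0,0,0],"roll":0},{"linear":[0,0,0],"roll":0}]'
python3 - <<'E'
from h import *
a=np.radians(-3.2);R=np.array([[np.cos(a),-np.sin(a)],[np.sin(a),np.cos(a)]])
p=np.array([.623,-.243])+R@[.036,.02]; print(p, np.array([.623,-.243])+R@[-.036,-.02])
plan(*p,.15,86.8)
E
```

```text
time_s: 16.85
position: [0.443, 0.2342, 0.0068]
tool_rot: [[-0.903, 0.43, 0.001], [0.43, 0.903, 0.0], [-0.0, 0.0, -1.0]]
ft_force: [0.0, 0.9, -0.6]
grip_width: 0.0681
gripper_force: 0.0
time_s: 17.52
position: [0.4432, 0.2346, 0.0081]
tool_rot: [[-0.903, 0.43, 0.003], [0.43, 0.903, 0.001], [-0.002, 0.002, -1.0]]
ft_force: [-0.9, -0.2, 7.4]
grip_width: 0.036
gripper_force: 40.3
time_s: 18.1
position: [0.4426, 0.2346, 0.1561]
tool_rot: [[-0.903, 0.43, 0.003], [0.43, 0.903, 0.001], [-0.003, 0.002, -1.0]]
ft_force: [0.1, -0.2, -1.3]
grip_width: 0.0355
gripper_force: 41.0
[ 0.6600603  -0.22504076] [ 0.5859397  -0.26095924]
roll -22.25 deg: 5 rows of -0.89 or other way 31.55 units; q6 -50.2
shift total [ -6.069 -11.17    0.16 ] | xy in 13 rows [-0.467 -0.859  0.012]
```

```bash
python3 -m jog '[{"linear":[0,0,0],"roll":-0.89},{"linear":[0,0,0],"roll":-0.89},{"linear":[0,0,0],"roll":-0.89},{"linear":[0,0,0],"roll":-0.89},{"linear":[0,0,0],"roll":-0.89},{"linear":[-0.47,-0.86,0],"roll":0},{"linear":[-0.47,-0.86,0],"roll":0},{"linear":[-0.47,-0.86,0],"roll":0},{"linear":[-0.47,-0.86,0],"roll":0},{"linear":[-0.47,-0.86,0],"roll":0},{"linear":[-0.47,-0.86,0],"roll":0},{"linear":[-0.47,-0.86,0],"roll":0}]'
python3 -m jog '[{"linear":[-0.47,-0.86,0],"roll":0},{"linear":[-0.47,-0.86,0],"roll":0},{"linear":[-0.47,-0.86,0],"roll":0},{"linear":[-0.47,-0.86,0],"roll":0},{"linear":[-0.47,-0.86,0],"roll":0},{"linear":[-0.44,-0.85,0],"roll":0},{"linear":[0,0,0.8],"roll":0},{"linear":[0,0,0.8],"roll":0},{"linear":[0,0,0.6],"roll":0},{"linear":[0,0,0],"roll":0},{"linear":[0,0,0],"roll":0}]'
python3 -c "
from h import *
plan(.6601,-.2250,.0135,86.8)"
```

```text
time_s: 19.1
position: [0.56, -0.0151, 0.153]
tool_rot: [[-0.998, 0.056, -0.003], [0.056, 0.998, 0.001], [0.003, 0.001, -1.0]]
ft_force: [0.7, 0.2, -2.0]
grip_width: 0.036
gripper_force: 40.9
time_s: 20.02
position: [0.6594, -0.2248, 0.0647]
tool_rot: [[-0.998, 0.056, -0.004], [0.056, 0.998, 0.002], [0.004, 0.002, -1.0]]
ft_force: [0.4, -0.7, -0.2]
grip_width: 0.0356
gripper_force: 40.9
roll -0.0 deg: 0 rows of -0.001 or other way 36.0 units; q6 -115.3
shift total [-0.023 -0.007  1.279] | xy in 1 rows [-0.023 -0.007  1.279]
```

```bash
python3 -m jog '[{"linear":[0,0,0.5],"roll":0},{"linear":[0,0,0.5],"roll":0},{"linear":[0,0,0.28],"roll":0},{"linear":[0,0,0],"roll":0},{"linear":[0,0,0],"roll":0}]'; python3 -m jog '[{"linear":[0,0,0],"roll":0},{"linear":[0,0,0],"roll":0},{"linear":[0,0,0],"roll":0},{"linear":[0,0,0],"roll":0}]' 0.15; python3 -m jog '[{"linear":[0,0,-0.3],"roll":0},{"linear":[0,0,-0.8],"roll":0},{"linear":[0,0,-0.9],"roll":0},{"linear":[0,0,-0.9],"roll":0},{"linear":[0,0,-0.6],"roll":0},{"linear":[0,0,0],"roll":0}]'; python3 -c "
from h import *
plan(.4439,.3888,.15,108.2)"
```

```text
time_s: 20.43
position: [0.6606, -0.2253, 0.0164]
tool_rot: [[-0.998, 0.056, 0.001], [0.056, 0.998, -0.001], [-0.001, -0.0, -1.0]]
ft_force: [-1.1, -0.0, -0.7]
grip_width: 0.0362
gripper_force: 40.9
time_s: 20.77
position: [0.6605, -0.2253, 0.0163]
tool_rot: [[-0.998, 0.056, 0.001], [0.056, 0.998, -0.001], [-0.001, -0.001, -1.0]]
ft_force: [0.4, -0.2, -0.4]
grip_width: 0.0491
gripper_force: 0.0
time_s: 21.27
position: [0.662, -0.226, 0.1633]
tool_rot: [[-0.998, 0.056, 0.011], [0.056, 0.998, -0.006], [-0.011, -0.005, -1.0]]
ft_force: [1.3, -0.8, 1.1]
grip_width: 0.0495
gripper_force: 0.0
roll -21.39 deg: 5 rows of -0.856 or other way 31.72 units; q6 -115.3
shift total [ 0.381 16.308  0.188] | xy in 17 rows [0.022 0.959 0.011]
```

```bash
python3 -m jog '[{"linear":[0,0,0],"roll":-0.86},{"linear":[0,0,0],"roll":-0.86},{"linear":[0,0,0],"roll":-0.86},{"linear":[0,0,0],"roll":-0.85},{"linear":[0,0,0],"roll":-0.85},{"linear":[0.02,0.96,0],"roll":0},{"linear":[0.02,0.96,0],"roll":0},{"linear":[0.02,0.96,0],"roll":0},{"linear":[0.02,0.96,0],"roll":0},{"linear":[0.02,0.96,0],"roll":0},{"linear":[0.02,0.96,0],"roll":0}]' 0.6
python3 -m jog '[{"linear":[0.02,0.96,0],"roll":0},{"linear":[0.02,0.96,0],"roll":0},{"linear":[0.02,0.96,0],"roll":0},{"linear":[0.02,0.96,0],"roll":0},{"linear":[0.02,0.96,0],"roll":0},{"linear":[0.02,0.96,0],"roll":0},{"linear":[0.02,0.96,0],"roll":0},{"linear":[0.02,0.96,0],"roll":0},{"linear":[0.02,0.96,0],"roll":0},{"linear":[0.02,0.96,0],"roll":0},{"linear":[0.02,0.96,0],"roll":0},{"linear":[0,0,0],"roll":0}]'
python3 -m jog '[{"linear":[0,0,0],"roll":0},{"linear":[0,0,0],"roll":0}]'
python3 -c "
from h import *
plan(.4439,.3888,.031,108.2)
seg('wrist',.444,.384)"
```

```text
time_s: 22.18
position: [0.5826, -0.0062, 0.1557]
tool_rot: [[-0.95, -0.312, 0.0], [-0.312, 0.95, 0.0], [-0.0, -0.0, -1.0]]
ft_force: [1.3, 1.5, 0.9]
grip_width: 0.0685
gripper_force: 0.0
time_s: 23.18
position: [0.4404, 0.3958, 0.1556]
tool_rot: [[-0.948, -0.318, -0.0], [-0.318, 0.948, 0.002], [-0.0, 0.002, -1.0]]
ft_force: [0.1, 0.0, -1.1]
grip_width: 0.0685
gripper_force: 0.0
time_s: 23.35
position: [0.4433, 0.3904, 0.1554]
tool_rot: [[-0.95, -0.313, -0.0], [-0.313, 0.95, -0.0], [0.0, -0.0, -1.0]]
ft_force: [0.2, 0.3, 0.2]
grip_width: 0.0681
gripper_force: 0.0
roll 0.02 deg: 1 rows of 0.004 or other way -36.0 units; q6 -78.3
shift total [-1.000e-03 -4.100e-02  3.111e+00] | xy in 1 rows [-1.000e-03 -4.100e-02  3.111e+00]
rect centre [0.444  0.3887] centroid [0.445  0.3841] size mm [44.2, 66.4] long axis deg 18.3
```

Re-measurement from here agrees. Descend and grasp.

```bash
python3 -m jog '[{"linear":[0,-0.04,0.8],"roll":0},{"linear":[0,0,0.9],"roll":0},{"linear":[0,0,0.9],"roll":0},{"linear":[0,0,0.6],"roll":0},{"linear":[0,0,0.5],"roll":0},{"linear":[0,0,0],"roll":0},{"linear":[0,0,0],"roll":0}]'; python3 -m jog '[{"linear":[0,0,0],"roll":0},{"linear":[0,0,0],"roll":0},{"linear":[0,0,0],"roll":0},{"linear":[0,0,0],"roll":0},{"linear":[0,0,0],"roll":0},{"linear":[0,0,0],"roll":0},{"linear":[0,0,0],"roll":0},{"linear":[0,0,0],"roll":0}]' -1 40; python3 -m jog '[{"linear":[0,0,-0.5],"roll":0},{"linear":[0,0,-0.8],"roll":0},{"linear":[0,0,-0.9],"roll":0},{"linear":[0,0,-0.9],"roll":0},{"linear":[0,0,-0.6],"roll":0},{"linear":[0,0,0],"roll":0},{"linear":[0,0,0],"roll":0}]'; python3 -c "
from h import *
plan(.5859,-.2610,.15,86.8)"
```

```text
time_s: 23.98
position: [0.4444, 0.3881, 0.0073]
tool_rot: [[-0.95, -0.311, -0.001], [-0.311, 0.95, -0.001], [0.001, -0.0, -1.0]]
ft_force: [0.1, -0.2, 0.2]
grip_width: 0.0682
gripper_force: 0.0
time_s: 24.65
position: [0.4448, 0.3895, 0.0093]
tool_rot: [[-0.95, -0.312, 0.003], [-0.312, 0.95, 0.001], [-0.003, 0.0, -1.0]]
ft_force: [0.5, -1.6, 7.6]
grip_width: 0.0408
gripper_force: 41.2
time_s: 25.23
position: [0.4441, 0.3894, 0.157]
tool_rot: [[-0.95, -0.312, 0.003], [-0.312, 0.95, 0.002], [-0.003, 0.001, -1.0]]
ft_force: [-0.2, -0.3, -2.6]
grip_width: 0.0411
gripper_force: 41.1
roll 21.4 deg: 5 rows of 0.856 or other way -31.72 units; q6 -78.4
shift total [ -4.447 -16.036   0.156] | xy in 17 rows [-0.262 -0.943  0.009]
```

```bash
python3 -m jog '[{"linear":[0,0,0],"roll":0.86},{"linear":[0,0,0],"roll":0.86},{"linear":[0,0,0],"roll":0.86},{"linear":[0,0,0],"roll":0.85},{"linear":[0,0,0],"roll":0.85},{"linear":[-0.26,-0.94,0],"roll":0},{"linear":[-0.26,-0.94,0],"roll":0},{"linear":[-0.26,-0.94,0],"roll":0},{"linear":[-0.26,-0.94,0],"roll":0},{"linear":[-0.26,-0.94,0],"roll":0},{"linear":[-0.26,-0.94,0],"roll":0}]'
python3 -m jog '[{"linear":[-0.26,-0.94,0],"roll":0},{"linear":[-0.26,-0.94,0],"roll":0},{"linear":[-0.26,-0.94,0],"roll":0},{"linear":[-0.26,-0.94,0],"roll":0},{"linear":[-0.26,-0.94,0],"roll":0},{"linear":[-0.26,-0.94,0],"roll":0},{"linear":[-0.26,-0.94,0],"roll":0},{"linear":[-0.26,-0.94,0],"roll":0},{"linear":[-0.26,-0.94,0],"roll":0},{"linear":[-0.26,-0.94,0],"roll":0},{"linear":[-0.26,-0.94,0],"roll":0},{"linear":[0,0,0],"roll":0}]'
python3 -m jog '[{"linear":[0,0,0.8],"roll":0},{"linear":[0,0,0.8],"roll":0},{"linear":[0,0,0.6],"roll":0},{"linear":[0,0,0],"roll":0},{"linear":[0,0,0],"roll":0}]'
python3 -c "
from h import *
plan(.5859,-.2610,.0145,86.8)"
```

```text
time_s: 26.15
position: [0.4928, 0.1586, 0.154]
tool_rot: [[-0.998, 0.056, -0.003], [0.056, 0.998, -0.0], [0.003, -0.0, -1.0]]
ft_force: [1.0, 0.9, -1.3]
grip_width: 0.041
gripper_force: 41.1
time_s: 27.15
position: [0.5844, -0.2653, 0.1528]
tool_rot: [[-0.998, 0.061, -0.002], [0.061, 0.998, -0.001], [0.002, -0.001, -1.0]]
ft_force: [-0.6, -0.1, -1.9]
grip_width: 0.0409
gripper_force: 41.2
time_s: 27.57
position: [0.584, -0.2584, 0.0658]
tool_rot: [[-0.998, 0.056, -0.003], [0.056, 0.998, 0.002], [0.003, 0.002, -1.0]]
ft_force: [0.3, -0.3, 0.7]
grip_width: 0.0409
gripper_force: 41.2
roll -0.0 deg: 0 rows of -0.0 or other way 36.0 units; q6 -121.3
shift total [-0.057 -0.066  1.282] | xy in 1 rows [-0.057 -0.066  1.282]
```

```bash
python3 -m jog '[{"linear":[-0.03,-0.05,0.5],"roll":0},{"linear":[0,0,0.5],"roll":0},{"linear":[0,0,0.3],"roll":0},{"linear":[0,0,0],"roll":0},{"linear":[0,0,0],"roll":0}]'; python3 -m jog '[{"linear":[0,0,0],"roll":0},{"linear":[0,0,0],"roll":0},{"linear":[0,0,0],"roll":0},{"linear":[0,0,0],"roll":0}]' 0.27; python3 -m jog '[{"linear":[0,0,-0.3],"roll":0},{"linear":[0,0,-0.8],"roll":0},{"linear":[0,0,-0.9],"roll":0},{"linear":[0,0,-0.9],"roll":0},{"linear":[0,0,-0.9],"roll":0},{"linear":[0,0,0],"roll":0}]'; python3 -c "
from h import *
plan(.465,.1225,.16,11.6)"
```

```text
time_s: 27.98
position: [0.5862, -0.2611, 0.0163]
tool_rot: [[-0.998, 0.056, 0.001], [0.056, 0.998, -0.001], [-0.001, -0.0, -1.0]]
ft_force: [0.1, 0.3, -1.3]
grip_width: 0.0405
gripper_force: 41.2
time_s: 28.32
position: [0.5861, -0.2611, 0.0161]
tool_rot: [[-0.998, 0.056, 0.001], [0.056, 0.998, -0.001], [-0.001, -0.001, -1.0]]
ft_force: [-0.2, 0.3, -0.1]
grip_width: 0.0542
gripper_force: 0.0
time_s: 28.82
position: [0.588, -0.2623, 0.1765]
tool_rot: [[-0.998, 0.056, 0.012], [0.056, 0.998, -0.008], [-0.012, -0.007, -1.0]]
ft_force: [1.7, -0.9, 1.6]
grip_width: 0.054
gripper_force: 0.0
roll 75.21 deg: 16 rows of 0.94 or other way -20.96 units; q6 -121.4
shift total [10.044 -1.081  0.299] | xy in 11 rows [ 0.913 -0.098  0.027]
```

```bash
python3 -m jog '[{"linear":[0,0,0],"roll":1},{"linear":[0,0,0],"roll":1},{"linear":[0,0,0],"roll":1},{"linear":[0,0,0],"roll":1},{"linear":[0,0,0],"roll":1},{"linear":[0,0,0],"roll":1},{"linear":[0,0,0],"roll":1},{"linear":[0,0,0],"roll":1},{"linear":[0,0,0],"roll":1},{"linear":[0,0,0],"roll":1},{"linear":[0,0,0],"roll":1},{"linear":[0,0,0],"roll":1}]' 0.6
python3 -m jog '[{"linear":[0,0,0],"roll":1},{"linear":[0,0,0],"roll":1},{"linear":[0,0,0],"roll":1},{"linear":[0.91,-0.1,0],"roll":0},{"linear":[0.91,-0.1,0],"roll":0},{"linear":[0.91,-0.1,0],"roll":0},{"linear":[0.91,-0.1,0],"roll":0},{"linear":[0.91,-0.1,0],"roll":0},{"linear":[0.91,-0.1,0],"roll":0},{"linear":[0.91,-0.1,0],"roll":0},{"linear":[0.91,-0.1,0],"roll":0},{"linear":[0.91,-0.1,0],"roll":0}]'
python3 -m jog '[{"linear":[0.91,-0.1,0],"roll":0},{"linear":[0.91,-0.1,0],"roll":0},{"linear":[0,0,0],"roll":0},{"linear":[0,0,0],"roll":0},{"linear":[0,0,0],"roll":0}]'
python3 - <<'E'
from h import *
plan(.465,.1225,.035,11.6)
c=optics.calibration('wrist');im=optics.get_image('wrist')
a=(.405,.525,.07,.19);o=ortho('wrist',*a,.026,4,im,c)
cv2.imwrite('pics/g.png',grid(o,*a,4,20))
E
```

```text
time_s: 29.82
position: [0.5858, -0.2609, 0.1682]
tool_rot: [[-0.447, 0.895, 0.001], [0.895, 0.447, -0.0], [-0.001, 0.0, -1.0]]
ft_force: [-0.0, 0.3, 0.2]
grip_width: 0.0681
gripper_force: 0.0
time_s: 30.82
position: [0.4828, 0.0539, 0.1682]
tool_rot: [[-0.204, 0.979, 0.001], [0.979, 0.204, -0.0], [-0.0, 0.001, -1.0]]
ft_force: [0.7, 0.4, -0.1]
grip_width: 0.0686
gripper_force: 0.0
time_s: 31.23
position: [0.4611, 0.1218, 0.1679]
tool_rot: [[-0.205, 0.979, 0.001], [0.979, 0.205, -0.0], [-0.0, 0.001, -1.0]]
ft_force: [1.1, -1.4, 0.2]
grip_width: 0.0681
gripper_force: 0.0
roll 0.22 deg: 1 rows of 0.045 or other way -35.96 units; q6 -11.3
shift total [-1.000e-03  9.500e-02  3.323e+00] | xy in 1 rows [-1.000e-03  9.500e-02  3.323e+00]
```

View pics/g.png

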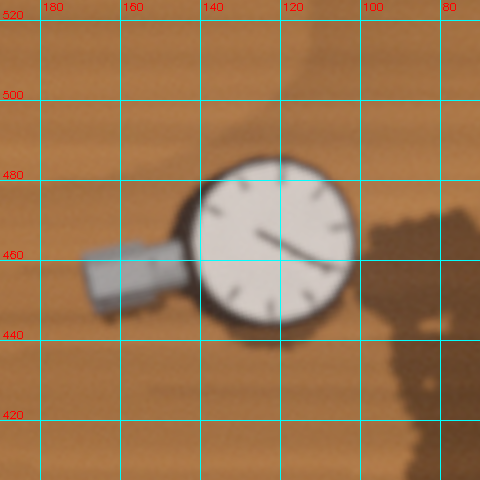

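```bash
python3 -m jog '[{"linear":[0,0.09,0.8],"roll":0},{"linear":[0,0,0.9],"roll":0},{"linear":[0,0,0.9],"roll":0},{"linear":[0,0,0.6],"roll":0},{"linear":[0,0,0.6],"roll":0},{"linear":[0,0,0.2],"roll":0},{"linear":[0,0,0],"roll":0},{"linear":[0,0,0],"roll":0}]'; python3 -m jog '[{"linear":[0,0,0],"roll":0},{"linear":[0,0,0],"roll":0},{"linear":[0,0,0],"roll":0},{"linear":[0,0,0],"roll":0},{"linear":[0,0,0],"roll":0},{"linear":[0,0,0],"roll":0},{"linear":[0,0,0],"roll":0},{"linear":[0,0,0],"roll":0}]' -1 40; python3 -m jog '[{"linear":[0,0,-0.5],"roll":0},{"linear":[0,0,-0.8],"roll":0},{"linear":[0,0,-0.9],"roll":0},{"linear":[0,0,-0.6],"roll":0},{"linear":[0,0,0],"roll":0},{"linear":[0,0,0],"roll":0}]'; python3 -c "
from h import *
plan(.630,.225,.1)"
```

```text
time_s: 31.95
position: [0.4651, 0.1221, 0.0079]
tool_rot: [[-0.203, 0.979, 0.001], [0.979, 0.203, -0.0], [-0.0, 0.001, -1.0]]
ft_force: [0.6, 1.0, 0.9]
grip_width: 0.0682
gripper_force: 0.0
time_s: 32.62
position: [0.4651, 0.1226, 0.0089]
tool_rot: [[-0.205, 0.979, 0.003], [0.979, 0.205, -0.0], [-0.001, 0.003, -1.0]]
ft_force: [-2.2, -1.6, 6.9]
grip_width: 0.0426
gripper_force: 39.6
time_s: 33.12
position: [0.4648, 0.1228, 0.1209]
tool_rot: [[-0.205, 0.979, 0.004], [0.979, 0.205, 0.0], [-0.001, 0.004, -1.0]]
ft_force: [0.5, -1.0, -0.8]
grip_width: 0.0426
gripper_force: 41.1
shift total [1.656 4.563 0.538] | xy in 5 rows [0.331 0.913 0.108]
```

```bash
python3 -m jog '[{"linear":[0.33,0.91,0],"roll":0},{"linear":[0.33,0.91,0],"roll":0},{"linear":[0.33,0.91,0],"roll":0},{"linear":[0.33,0.91,0],"roll":0},{"linear":[0.33,0.91,0],"roll":0},{"linear":[0,0,0],"roll":0},{"linear":[0,0,0.7],"roll":0},{"linear":[0,0,0.7],"roll":0},{"linear":[0,0,0],"roll":0},{"linear":[0,0,0],"roll":0}]';python3 - <<'E'
from h import *
plan(.630,.225,.0145)
E
```

```text
time_s: 33.95
position: [0.6278, 0.2243, 0.0615]
tool_rot: [[-0.204, 0.979, -0.005], [0.979, 0.204, -0.001], [0.0, -0.005, -1.0]]
ft_force: [0.9, 0.4, -1.0]
grip_width: 0.0423
gripper_force: 41.3
shift total [0.007 0.062 1.175] | xy in 1 rows [0.007 0.062 1.175]
```

```bash
python3 -m jog '[{"linear":[0,0.03,0.5],"roll":0},{"linear":[0,0,0.4],"roll":0},{"linear":[0,0,0.25],"roll":0},{"linear":[0,0,0],"roll":0},{"linear":[0,0,0],"roll":0}]'; python3 -m jog '[{"linear":[0,0,0],"roll":0},{"linear":[0,0,0],"roll":0},{"linear":[0,0,0],"roll":0},{"linear":[0,0,0],"roll":0}]' 0.27; python3 -m jog '[{"linear":[0,0,-0.3],"roll":0},{"linear":[0,0,-0.8],"roll":0},{"linear":[0,0,-0.9],"roll":0},{"linear":[0,0,-0.9],"roll":0},{"linear":[0,0,-0.9],"roll":0},{"linear":[0,0,-0.9],"roll":0},{"linear":[0,0,0],"roll":0}]'; python3 -m jog '[{"linear":[-0.5,-0.8,0],"roll":0},{"linear":[-0.5,-0.8,0],"roll":0},{"linear":[-0.5,-0.8,0],"roll":0},{"linear":[-0.5,-0.8,0],"roll":0},{"linear":[-0.5,-0.8,0],"roll":0},{"linear":[-0.5,-0.8,0],"roll":0},{"linear":[-0.5,-0.8,0],"roll":0},{"linear":[0,0,0],"roll":0},{"linear":[0,0,0],"roll":0}]'
python3 - <<'E'
from h import *
a=(.53,.72,-.34,.32);o=ortho('top',*a,.02,1.2)
im=optics.get_image('side')[90:320,200:400,::-1]
i=cv2.resize(im,None,fx=1.6,fy=1.6); b=np.zeros((o.shape[0]+i.shape[0],o.shape[1],3),np.uint8);b[:o.shape[0]]=o;b[o.shape[0]:,:i.shape[1]]=i
cv2.imwrite('pics/end.png',b);print(b.shape)
E
```

```text
time_s: 34.37
position: [0.6306, 0.2248, 0.0183]
tool_rot: [[-0.204, 0.979, 0.001], [0.979, 0.204, 0.0], [-0.0, 0.001, -1.0]]
ft_force: [0.3, -0.4, 0.0]
grip_width: 0.0424
gripper_force: 41.3
time_s: 34.7
position: [0.6305, 0.2249, 0.0181]
tool_rot: [[-0.204, 0.979, 0.001], [0.979, 0.204, 0.0], [-0.0, 0.001, -1.0]]
ft_force: [-0.6, -0.2, -0.2]
grip_width: 0.0544
gripper_force: 0.0
time_s: 35.28
position: [0.6323, 0.2253, 0.215]
tool_rot: [[-0.205, 0.979, 0.014], [0.979, 0.205, 0.002], [-0.001, 0.015, -1.0]]
ft_force: [0.3, 0.8, 0.3]
grip_width: 0.054
gripper_force: 0.0
time_s: 36.03
position: [0.4389, 0.0412, 0.2064]
tool_rot: [[-0.202, 0.979, 0.002], [0.979, 0.202, -0.0], [-0.001, 0.002, -1.0]]
ft_force: [1.1, -0.2, -0.6]
grip_width: 0.0542
gripper_force: 0.0
(595, 792, 3)
```

View pics/end.png

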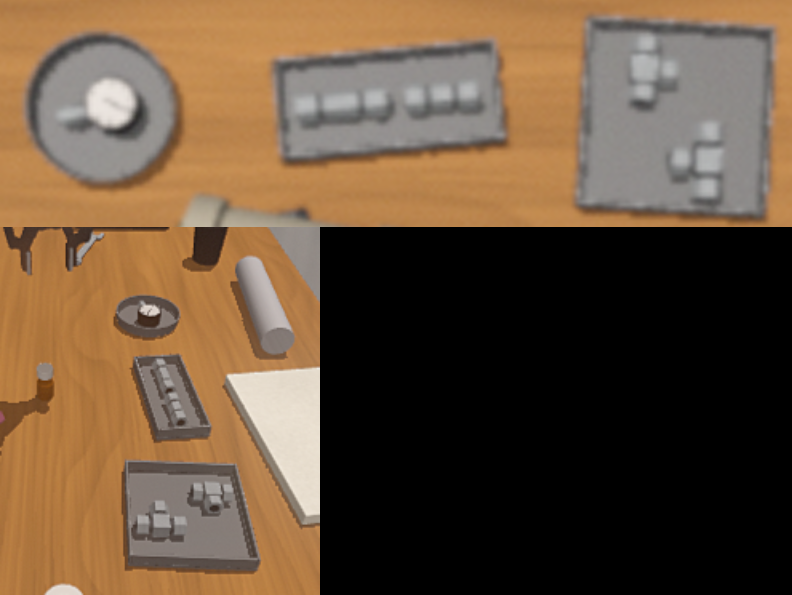

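The final view shows the gauge dial-up in the dish, both unions in line in the long tray, both tees flat in the square tray, and the vial still standing.

```bash
python3 -m jog '[{"linear":[0,0,0],"roll":0},{"linear":[0,0,0],"roll":0},{"linear":[0,0,0],"roll":0}]' >/dev/null; python3 -c "
from rig import env
print(env.close_job())"
```

```text
the job is handed in; nothing more can be done
None
```

The job is handed in at about 36 s on the robot's clock: the last pictures show both unions, both tees and the gauge (dial up) lying flat in their trays with the vial still standing, but the judge returned no result.

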